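Run the lazy Susan and watch one jar ride round

ROBOT

A 7-joint arm with a two-finger parallel gripper is mounted at the origin on the work surface. World frame = base frame: x ahead of the robot, y to its left, z up, the work surface at z = 0. Lengths are in m, angles in rad, forces in N, time in s.
With the tool pointing down it reaches from about 0.425 to 1.025 m from the base axis. Payload 3.6 kg.
Tool frame: the origin (TCP) lies between the finger pads, 19 mm behind the fingertips; this is the grasp point; z points along the fingers, y is the line along which they close (so a half turn about z gives the same grasp; the last joint's range is limited). The gripper opens to 85 mm and grips with 20 to 120 N. Pads are 22 mm wide; open, the fingers measure 114 mm over their backs; the gripper's body (76 mm by 85 mm) begins 54 mm behind the grasp point. The pads swing forward as they close: fully open they stand 13 mm farther back than shut.
Start: joints at [-1.377, 0.591, 0.048, 1.609, -0.033, 0.943, -0.034], TCP at [0.206, 0.695, 0.25] pointing down, gripper open.
Joint ranges: [-2.69, 2.69], [-0.47, 2.24], [-1.27, 1.36], [0.19, 2.51], [-1.53, 4.68], [0.08, 2.07], [-3.09, 3.09]. Speed limits (rad/s): [2.57, 2.57, 3.14, 3.14, 3.14, 3.14, 3.14].

INTERFACE

Orientations are given as a unit quaternion [w, x, y, z].
In Python, from plant import arm gives the robot as it stands. The module is installed in compiled form; this text tells all that it offers.
- The arm moves only by the shell command python3 -m jog 'ROWS' [OPENING]. ROWS is JSON, a list of rows, each an object with "travel": the shift along the tool's x, y, z in units of 0.025 m (1.0 is 0.025 m), a list of three; "delta_rot": the turn, a rotation vector about the tool's x, y, z in units of 180 degrees (1.0 is 180 degrees), a list of three. A call has 1 to 8 rows; each row shifts and turns the commanded pose from where the row before left it, along the tool's axes as they then stand; what a row does not reach is not made up. A row lasts 1/8 s, in which the tool goes at most 62.5 mm and 10.7 degrees, less where a joint would pass 70% of its speed; a pose out of reach is approached as far as the arm can. A call with a number of a shift or a turn outside -1 to 1 is refused whole. A call with a gripper value outside its range is refused whole. OPENING is the opening, from -1 (shut) to 1 (fully open), set as the call begins (- or left out, the last holds). The fingers move at their own pace and stop on an object; the grip force is fixed at half the most. Time passes only in rows, so rows that do not move let the fingers close. It gives the time, the measured TCP pose, the force, the opening and the grip force at its end, in the units of the state.
- arm.get_state(): the state, without advancing time (a new reading comes with each control period).
- arm.read_camera(name): name is "side" or "top"; returns (picture, depth): 400x640x3 uint8, red, green, blue; 400x640 float32, m along the optical axis (not along the pixel's ray), 0 where there is no reading.
- arm.calibration(name): a dict with "mtx" (3x3 intrinsics, pixels), "distortion" ([k1, k2, p1, p2, k3] as OpenCV has them; the pictures are not rectified), "rvec" (rotation vector, rad) and "tvec" (3), from world to camera coordinates, as OpenCV has them. Camera axes: x right, y down, z forward; pixel columns grow to the right and rows downward; lengths in m; the calibration is good to about 2 mm. A picture is of the moment at which its call begins. calibration takes no time and is no camera call.
- arm.hand_in(): hands the job in; it is judged then, once.
The state is a dict: "time_s": time; "joints": joint angles; "joint_velocities": joint speeds; "tau": joint torques, N m; "tool_pos": TCP position; "tool_rot": TCP orientation; "force": force on the tool from outside, world axes, zero at the start; "wrist_torque": the same for the moment, N m; "gripper_width": finger opening in m; "finger_force": force on a finger pad.
Only numpy, scipy, OpenCV 4.12 (cv2) and the standard library are available. Lean on these libraries where they do the work, as an engineer would, in place of code of your own. Each camera call takes 0.05 s, during which the arm holds its last target. There are 200 camera calls.

TASK

Check that the freshly cleaned lazy Susan runs smoothly: using its blue knob, set it turning, either way round, at about one turn in six seconds (never faster than one in four) and let go. While it coasts, untouched and still making better than one turn in twenty seconds, keep the open gripper hovering centred over the green-lidded jar as it goes round, with the fingertips some 2 to 8 cm above the lid, for a good six seconds without a break, so that the wrist camera gets a steady look. Then stop the lazy Susan and leave it at rest with all four jars standing upright on it, without the robot ever touching a jar or disturbing the mug, bowl and oil bottle.

Things in the scene. Friction and masses are not known exactly. Their poses are not given: they have to be found in the camera images.
- turntable: Fixed black foot of the lazy Susan, a disc 180 mm across and 16 mm high under the middle of the tray. Origin at the centre of its underside on the work surface, so on the tray's vertical turning axis; z up.
- tray (a joint): Angle (rad) of the round wooden tray about its vertical axis, counter-clockwise from above, near 0 at the start, endless both ways. Tray 332 mm across, nominally 1.6 kg; with jars its moment of inertia is about 0.035 kg m2. Easy bearing: drag about 0.001 N m plus 0.0012 N m s/rad, so it coasts some 20 s from 1 rad/s.
- tray_middle (a point): Centre of the tray's floor, on the turning axis, marked by a small steel disc, 30 mm above the work surface; z up, turns with the tray. A rim 5 mm thick around the tray rises to 42 mm above the work surface.
- knob_top (a point): Centre of the top of the blue knob, a round upright post 24 mm across that stands 53 mm above the tray's floor, 130 mm from the turning axis. It is part of the tray and can be pinched from above in any direction or pushed sideways; no jar stands within 100 mm of it. Its top is 83 mm above the work surface.
- green_lid (a point): Centre of the top of the green lid of the jar to be watched, 75 mm above the jar's underside, 105 mm above the work surface.
- jar_green: Closed spice jar with a green lid, a loose upright cylinder 54 mm across and 75 mm tall, nominally 0.18 kg, standing on the tray with its axis about 95 mm from the middle; origin at the centre of its underside, z up its axis. This is the jar to watch; which of the four places it stands in varies.
- jar_red: Closed spice jar with a red lid, a loose upright cylinder 54 mm across and 75 mm tall, nominally 0.18 kg, standing on the tray with its axis about 95 mm from the middle; origin at the centre of its underside, z up its axis.
- jar_yellow: Closed spice jar with a yellow lid, a loose upright cylinder 54 mm across and 75 mm tall, nominally 0.18 kg, standing on the tray with its axis about 95 mm from the middle; origin at the centre of its underside, z up its axis.
- jar_white: Closed spice jar with a white lid, a loose upright cylinder 54 mm across and 75 mm tall, nominally 0.18 kg, standing on the tray with its axis about 95 mm from the middle; origin at the centre of its underside, z up its axis.
- mug: Loose blue mug, 80 mm across and 90 mm tall, off to the right near the robot; origin at the centre of its underside. Leave alone.
- bowl: Loose white bowl, 140 mm across and 55 mm tall, off to the left near the robot; origin at the centre of its underside. Leave alone.
- oil: Loose green glass oil bottle, 64 mm across and 200 mm tall, to the right of the lazy Susan; origin at the centre of its underside. Leave alone.

How it is judged:
On the way, in this order (a step that is already met when the one before it is completed fails the run):
1. the lazy Susan is turning faster than one turn in 12 s and has been let go ((velocity of joint tray above 0.52 rad/s or velocity of joint tray below -0.52 rad/s) and contact force between each of the arm, the fingers and turntable below 0.2 N), for 0.2 s.
2. for 5 s without a break: the TCP stays within 25 mm horizontally of the green lid's centre and 20 to 125 mm above it while the lazy Susan coasts untouched at more than 0.3 rad/s ((velocity of joint tray above 0.3 rad/s or velocity of joint tray below -0.3 rad/s) and contact force between each of the arm, the fingers and turntable below 0.2 N and horizontal distance between the grasp point and green_lid below 0.025 m and z of the grasp point in the frame of green_lid between 0.02 and 0.125 m), for 5 s.
At the end, for the whole second after the job is handed in: The lazy Susan stands still (under 0.04 rad/s) and all four jars stand upright (within 0.1 rad) on the tray's floor, each with its axis within 135 mm of the tray's middle (velocity of joint tray between -0.04 and 0.04 rad/s and angle between each of jar_green, jar_red, jar_yellow, jar_white's own z axis and vertical below 0.1 rad and horizontal distance between each of jar_green, jar_red, jar_yellow, jar_white and tray_middle below 0.135 m and z of jar_green in the frame of tray_middle between -0.006 and 0.008 m and z of jar_red in the frame of tray_middle between -0.006 and 0.008 m and z of jar_yellow in the frame of tray_middle between -0.006 and 0.008 m and z of jar_white in the frame of tray_middle between -0.006 and 0.008 m); the robot touches nothing.
It fails at once if the lazy Susan turns faster than one turn in three and a half seconds (velocity of joint tray above 1.8 rad/s or velocity of joint tray below -1.8 rad/s).
It fails at once if a jar tips or falls over (angle between any of jar_green, jar_red, jar_yellow, jar_white's own z axis and vertical above 0.3 rad).
It fails at once if the robot touches a jar (contact force between any of the arm, the fingers and jar_green above 1 N or contact force between any of the arm, the fingers and jar_red above 1 N or contact force between any of the arm, the fingers and jar_yellow above 1 N or contact force between any of the arm, the fingers and jar_white above 1 N).
It fails at once if the mug, the bowl or the oil bottle is disturbed (distance of any of mug, bowl, oil from where it was at the start of the episode above 0.03 m).
It also fails if it takes over 70 s, if anything falls off the work surface, if the arm or the gripper's body presses on something with over 40 N, if the wrist force passes 120 N, or if a joint passes its speed limit or range.

## Working session

There is one attempt and no reset: what is moved stays moved. The work goes in short steps, Python scripts to look and compute and a shell command to move; the robot and the scene stay as the last step left them, time stands still between calls to the robot, and variables do not carry over. Pictures are saved under pics/ and viewed, at most 10 in all, crops included, and the job is handed in when it is done.

```bash
mkdir -p pics; cat > h.py <<'E'
import numpy as np, cv2
from plant import arm
from scipy.spatial.transform import Rotation as R
def cal(n):
    c=arm.calibration(n); return np.array(c["mtx"]),np.array(c["distortion"]),R.from_rotvec(np.ravel(c["rvec"])).as_matrix(),np.ravel(c["tvec"])
def cloud(n):
    im,d=arm.read_camera(n); K,D,M,t=cal(n)
    v,u=np.mgrid[:400,:640]
    p=cv2.undistortPoints(np.stack([u,v],-1).reshape(-1,1,2).astype(float),K,D).reshape(400,640,2)
    c=np.dstack([p*d[...,None],d])
    w=(c.reshape(-1,3)-t)@M
    w=w.reshape(400,640,3); w[d==0]=np.nan
    return im,w
E
python3 - <<'E'
from h import *
for n in("top","side"):
    im,w=cloud(n); cv2.imwrite(f"pics/{n}0.png",im[...,::-1]); np.save(f"{n}0.npy",w)
    K,D,M,t=cal(n); print(n,-M.T@t,M[2])
s=arm.get_state();print({k:np.round(v,3) for k,v in s.items()})
E
```

```text
top [0.30437899 0.01009409 1.61527778] [ 0.10414416 -0.01433259 -0.99445893]
side [-0.16625497 -0.99474163  1.22111026] [ 0.40420343  0.6090305  -0.68242321]
{'time_s': np.float64(0.1), 'joints': array([-1.376,  0.592,  0.048,  1.61 , -0.033,  0.943, -0.034]), 'joint_velocities': array([-0.001, -0.002, -0.   , -0.003,  0.001, -0.002,  0.002]), 'tau': array([ 4.0000e-03, -5.4999e+01,  1.5530e+00, -1.9882e+01,  1.0000e-02,
        4.0000e-03,  0.0000e+00]), 'tool_pos': array([0.206, 0.695, 0.249]), 'tool_rot': array([-0.   ,  0.143,  0.99 , -0.001]), 'force': array([-0.261, -1.402,  0.145]), 'wrist_torque': array([ 0.063, -0.028, -0.051]), 'finger_force': np.float64(0.0), 'gripper_width': np.float64(0.085)}
```

View pics/top0.png

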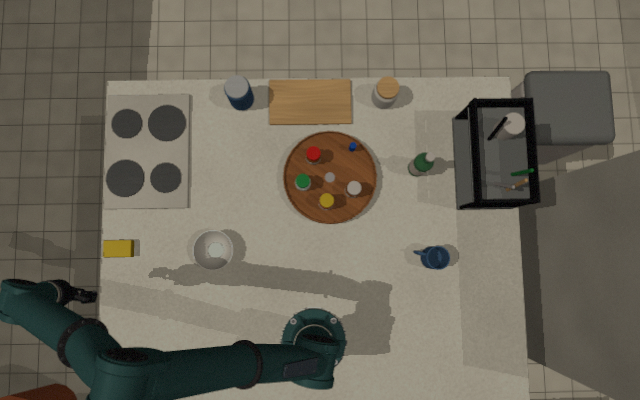

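View pics/side0.png

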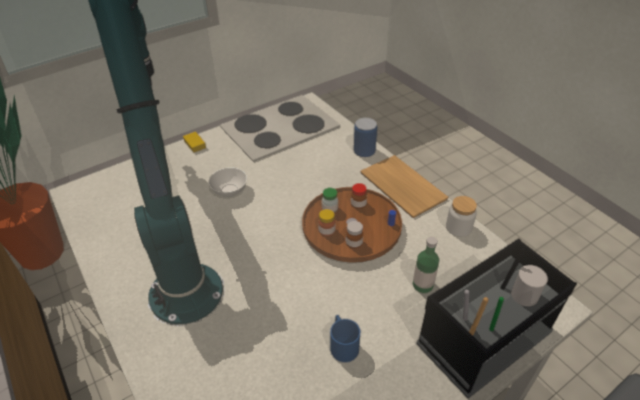

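Top view: tray centre about (330,177), knob (352,147), green lid (302,182), red (314,154), white (354,188), yellow (327,200), oil (422,163). The side view agrees with that layout.

```bash
cat >> h.py <<'E'
def blobs(n,im,w,cen=None):
    hsv=cv2.cvtColor(im,cv2.COLOR_RGB2HSV).astype(int); H,S,V=hsv[...,0],hsv[...,1],hsv[...,2]; z=w[...,2]
    c=np.array([.62,-.03]) if cen is None else cen
    near=np.hypot(w[...,0]-c[0],w[...,1]-c[1])<.165
    out={}
    for k,(a,b),h in (("green",(45,85),.105),("red",(0,5),.105),("yellow",(20,34),.105),("blue",(100,130),.083)):
        m=near&(H>=a)&(H<=b)&(S>120)&(V>40)&(abs(z-h)<.012)
        if m.sum()>3: out[k]=(np.round(np.nanmedian(w[m],0),4),int(m.sum()))
    return out
E
python3 - <<'E'
from h import *
for n in("top","side"):
    im=cv2.imread(f"pics/{n}0.png")[...,::-1].copy(); w=np.load(f"{n}0.npy")
    pts={"top":[(330,177),(302,182),(352,147),(422,160),(354,188)],"side":[(351,223),(330,193),(392,215),(430,245),(355,228)]}[n]
    for u,v in pts: print(n,u,v,np.round(w[v,u],4))
    c=w[pts[0][1],pts[0][0],:2]
    z=w[...,2]; r=np.hypot(w[...,0]-c[0],w[...,1]-c[1])
    m=(r<.2)&(z>.022)&(z<.05)
    for _ in range(5):
        (x,y),rad=cv2.minEnclosingCircle(w[m][:,:2].astype(np.float32)); break
    print("tray",x,y,rad,blobs(n,im,w,c))
E
```

```text
top 330 177 [ 0.5685 -0.0674  0.0302]
top 302 182 [0.5415 0.0311 0.0971]
top 352 147 [ 0.6641 -0.1431  0.0809]
top 422 160 [ 0.6018 -0.367   0.1482]
top 354 188 [ 0.517  -0.1436  0.1086]
tray 0.569927453994751 -0.06539753079414368 0.16589759290218353 {'green': (array([0.5466, 0.0307, 0.1051]), 145), 'red': (array([ 0.6393, -0.0079,  0.1046]), 153), 'yellow': (array([ 0.4786, -0.0505,  0.1045]), 162), 'blue': (array([ 0.6707, -0.1439,  0.0799]), 33)}
side 351 223 [ 0.5178 -0.1297  0.1068]
side 330 193 [0.5475 0.0265 0.1013]
side 392 215 [ 0.6672 -0.1525  0.0761]
side 430 245 [ 0.5935 -0.3873  0.1909]
side 355 228 [ 0.517  -0.1515  0.1035]
tray 0.5653151273727417 -0.07143399864435196 0.16490863263607025 {'green': (array([0.5491, 0.0183, 0.1068]), 11), 'red': (array([ 0.6302, -0.0229,  0.1037]), 60), 'yellow': (array([ 0.4768, -0.0552,  0.1038]), 155), 'blue': (array([ 0.6697, -0.1488,  0.0821]), 19)}
```

```bash
cat >> h.py <<'E'
import json
def plan(pts, yaw_y0, p0):
    """pts: list of (x,y,z,yaw_y deg) per row, tool down; yaw_y = world heading of tool y."""
    rows=[];p=np.array(p0,float);a=yaw_y0
    for q in pts:
        c,s=np.cos(np.radians(a)),np.sin(np.radians(a))
        T=np.array([[-s,c,0],[c,s,0],[0,0,-1]])  # rows: tool x,y,z in world
        t=np.round(T@(np.array(q[:3])-p)/.025,2); r=round((a-q[3])/180,3)
        rows.append({"travel":[float(v)+0. for v in t],"delta_rot":[0,0,r]})
        p=p+T.T@t*.025; a=a-180*r
    return rows,p,a
def pose():
    s=arm.get_state(); M=R.from_quat(np.roll(s["tool_rot"],-1)).as_matrix()
    return s["time_s"],np.array(s["tool_pos"]),np.degrees(np.arctan2(M[1,1],M[0,1])),M
def show(rows):
    for i in range(0,len(rows),8): print(json.dumps(rows[i:i+8]).replace(" ",""))
E
python3 - <<'E'
from h import *
t,p,a,M=pose(); print(p,a,M.round(3)); a=73.5
C=np.array([.5695,-.066]); th=np.radians(-21); g=np.array([*(C+.13*np.array([np.cos(th),np.sin(th)])),.2])
N=40
rows,pf,af=plan([(*(p+(g-p)*min(1,(i+1)/N)),a+(-21-a)*min(1,(i+1)/N)) for i in range(N)],a,p); show(rows);print(g,pf,af, max(max(map(abs,r["travel"])) for r in rows))
E
```

```text
[0.20556103 0.69451371 0.24894736] 73.51508646820986 [[-0.959  0.284 -0.   ]
 [ 0.284  0.959 -0.002]
 [-0.    -0.002 -1.   ]]
[{"travel":[-0.69,-0.64,0.05],"delta_rot":[0,0,0.013]},{"travel":[-0.72,-0.6,0.05],"delta_rot":[0,0,0.013]},{"travel":[-0.75,-0.58,0.05],"delta_rot":[0,0,0.013]},{"travel":[-0.77,-0.55,0.05],"delta_rot":[0,0,0.013]},{"travel":[-0.78,-0.51,0.04],"delta_rot":[0,0,0.014]},{"travel":[-0.81,-0.48,0.05],"delta_rot":[0,0,0.013]},{"travel":[-0.83,-0.45,0.05],"delta_rot":[0,0,0.013]},{"travel":[-0.85,-0.41,0.05],"delta_rot":[0,0,0.013]}]
[{"travel":[-0.86,-0.37,0.05],"delta_rot":[0,0,0.013]},{"travel":[-0.88,-0.35,0.05],"delta_rot":[0,0,0.013]},{"travel":[-0.89,-0.3,0.05],"delta_rot":[0,0,0.013]},{"travel":[-0.91,-0.27,0.05],"delta_rot":[0,0,0.013]},{"travel":[-0.91,-0.23,0.05],"delta_rot":[0,0,0.014]},{"travel":[-0.92,-0.19,0.05],"delta_rot":[0,0,0.013]},{"travel":[-0.93,-0.15,0.04],"delta_rot":[0,0,0.013]},{"travel":[-0.94,-0.12,0.05],"delta_rot":[0,0,0.013]}]
[{"travel":[-0.93,-0.08,0.05],"delta_rot":[0,0,0.013]},{"travel":[-0.94,-0.04,0.05],"delta_rot":[0,0,0.013]}
[... 568 characters left out ...]
t":[0,0,0.014]},{"travel":[-0.84,0.41,0.05],"delta_rot":[0,0,0.013]},{"travel":[-0.83,0.45,0.05],"delta_rot":[0,0,0.013]},{"travel":[-0.81,0.48,0.05],"delta_rot":[0,0,0.013]}]
[{"travel":[-0.79,0.52,0.05],"delta_rot":[0,0,0.013]},{"travel":[-0.77,0.55,0.04],"delta_rot":[0,0,0.013]},{"travel":[-0.74,0.57,0.05],"delta_rot":[0,0,0.013]},{"travel":[-0.72,0.61,0.05],"delta_rot":[0,0,0.013]},{"travel":[-0.7,0.64,0.05],"delta_rot":[0,0,0.014]},{"travel":[-0.66,0.66,0.05],"delta_rot":[0,0,0.013]},{"travel":[-0.64,0.69,0.05],"delta_rot":[0,0,0.013]},{"travel":[-0.61,0.72,0.05],"delta_rot":[0,0,0.013]}]
[ 0.69086546 -0.11258783  0.2       ] [ 0.6908032  -0.11259907  0.19994736] -21.00000000000004 0.95
```

```bash
python3 -m jog '[{"travel":[-0.7,-0.65,0.05],"delta_rot":[0,0,0.013]},{"travel":[-0.7,-0.6,0.05],"delta_rot":[0,0,0.013]},{"travel":[-0.75,-0.6,0.05],"delta_rot":[0,0,0.013]},{"travel":[-0.75,-0.55,0.05],"delta_rot":[0,0,0.014]},{"travel":[-0.8,-0.5,0.05],"delta_rot":[0,0,0.013]},{"travel":[-0.8,-0.5,0.05],"delta_rot":[0,0,0.013]},{"travel":[-0.85,-0.45,0.05],"delta_rot":[0,0,0.013]},{"travel":[-0.85,-0.4,0.05],"delta_rot":[0,0,0.014]}]' -1
python3 -m jog '[{"travel":[-0.85,-0.35,0.05],"delta_rot":[0,0,0.013]},{"travel":[-0.9,-0.35,0.05],"delta_rot":[0,0,0.013]},{"travel":[-0.9,-0.3,0.05],"delta_rot":[0,0,0.013]},{"travel":[-0.9,-0.25,0.05],"delta_rot":[0,0,0.014]},{"travel":[-0.9,-0.25,0.05],"delta_rot":[0,0,0.013]},{"travel":[-0.95,-0.2,0.05],"delta_rot":[0,0,0.013]},{"travel":[-0.95,-0.15,0.05],"delta_rot":[0,0,0.013]},{"travel":[-0.95,-0.1,0.05],"delta_rot":[0,0,0.013]}]'
python3 -m jog '[{"travel":[-0.95,-0.1,0.05],"delta_rot":[0,0,0.013]},{"travel":[-0.95,-0.05,0.05],"delta_rot":[0,0,0.013]},{"travel":[-0.95,0,0.05],"delta_rot":[0,0,0.013]},{"travel":[-0.95,0.05,0.05],"delta_rot":[0,0,0.014]},{"travel":[-0.95,0.1,0.05],"delta_rot":[0,0,0.013]},{"travel":[-0.95,0.1,0.05],"delta_rot":[0,0,0.013]},{"travel":[-0.95,0.15,0.05],"delta_rot":[0,0,0.013]},{"travel":[-0.9,0.2,0.05],"delta_rot":[0,0,0.013]}]'
python3 -m jog '[{"travel":[-0.9,0.25,0.05],"delta_rot":[0,0,0.013]},{"travel":[-0.9,0.25,0.05],"delta_rot":[0,0,0.013]},{"travel":[-0.9,0.3,0.05],"delta_rot":[0,0,0.013]},{"travel":[-0.9,0.35,0.05],"delta_rot":[0,0,0.014]},{"travel":[-0.85,0.4,0.05],"delta_rot":[0,0,0.013]},{"travel":[-0.85,0.4,0.05],"delta_rot":[0,0,0.013]},{"travel":[-0.85,0.45,0.05],"delta_rot":[0,0,0.013]},{"travel":[-0.8,0.5,0.05],"delta_rot":[0,0,0.013]}]'
python3 - <<'E'
from h import *
t,p,a,M=pose(); print(t,p,a,M.round(3),np.round(arm.get_state()["joints"],2))
C=np.array([.5695,-.066]); th=np.radians(-21); g=np.array([*(C+.13*np.array([np.cos(th),np.sin(th)])),.2])
rows,pf,af=plan([(*(p+(g-p)*(i+1)/8),a+(-21-a)*(i+1)/8) for i in range(8)],a,p); show(rows)
E
```

```text
time_s: 1.1
tool_pos: [0.3034, 0.5315, 0.24]
tool_rot: [0.0, 0.307, 0.952, 0.0]
force: [-0.4, 0.8, -0.2]
gripper_width: 0.0
finger_force: 0.0
time_s: 2.1
tool_pos: [0.4015, 0.3692, 0.23]
tool_rot: [0.0, 0.459, 0.888, 0.0]
force: [0.1, 0.2, -0.0]
gripper_width: 0.0001
finger_force: 0.0
time_s: 3.1
tool_pos: [0.4984, 0.2057, 0.2199]
tool_rot: [0.0, 0.599, 0.801, 0.0]
force: [-0.7, -0.3, 0.3]
gripper_width: -0.0003
finger_force: 0.0
time_s: 4.1
tool_pos: [0.5957, 0.0436, 0.2099]
tool_rot: [0.0, 0.722, 0.692, -0.0]
force: [-0.6, 0.3, 0.2]
gripper_width: 0.0005
finger_force: 0.0
4.1 [0.59574344 0.04356238 0.20990533] -2.4265511088403047 [[ 0.042  0.999  0.   ]
 [ 0.999 -0.042 -0.   ]
 [-0.     0.    -1.   ]] [-0.45  0.51  0.42  1.95 -0.3   0.74  0.11]
[{"travel":[-0.76,0.51,0.05],"delta_rot":[0,0,0.013]},{"travel":[-0.74,0.54,0.05],"delta_rot":[0,0,0.013]},{"travel":[-0.71,0.57,0.05],"delta_rot":[0,0,0.013]},{"travel":[-0.7,0.59,0.05],"delta_rot":[0,0,0.013]},{"travel":[-0.66,0.63,0.05],"delta_rot":[0,0,0.012]},{"travel":[-0.65,0.65,0.05],"delta_rot":[0,0,0.013]},{"travel":[-0.61,0.67,0.05],"delta_rot":[0,0,0.013]},{"travel":[-0.59,0.7,0.05],"delta_rot":[0,0,0.013]}]
```

```bash
python3 -m jog '[{"travel":[-0.75,0.5,0.05],"delta_rot":[0,0,0.013]},{"travel":[-0.75,0.55,0.05],"delta_rot":[0,0,0.013]},{"travel":[-0.7,0.55,0.05],"delta_rot":[0,0,0.013]},{"travel":[-0.7,0.6,0.05],"delta_rot":[0,0,0.013]},{"travel":[-0.65,0.65,0.05],"delta_rot":[0,0,0.013]},{"travel":[-0.65,0.65,0.05],"delta_rot":[0,0,0.013]},{"travel":[-0.6,0.65,0.05],"delta_rot":[0,0,0.013]},{"travel":[-0.6,0.7,0.05],"delta_rot":[0,0,0.012]}]'
python3 -m jog '[{"travel":[0,0,0.8],"delta_rot":[0,0,0]},{"travel":[0,0,1],"delta_rot":[0,0,0]},{"travel":[0,0,1],"delta_rot":[0,0,0]},{"travel":[0,0,1],"delta_rot":[0,0,0]},{"travel":[0,0,0.8],"delta_rot":[0,0,0]},{"travel":[0,0,0.4],"delta_rot":[0,0,0]}]'
python3 - <<'E'
from h import *
C=np.array([.5695,-.066]); t,p,a,M=pose(); d=p[:2]-C; print(t,p,a,np.hypot(*d),np.degrees(np.arctan2(d[1],d[0])))
n="top";im,w=cloud(n); print(blobs(n,im,w,C)); cv2.imwrite("pics/a.png",cv2.resize(im[110:240,260:460,::-1],None,fx=4,fy=4))
n="side";im,w=cloud(n); print(blobs(n,im,w,C)); cv2.imwrite("pics/b.png",cv2.resize(im[140:290,280:480,::-1],None,fx=4,fy=4))
E
```

```text
time_s: 5.1
tool_pos: [0.6908, -0.1115, 0.1999]
tool_rot: [-0.0, 0.824, 0.567, 0.0]
force: [0.3, 0.6, 0.1]
gripper_width: -0.0004
finger_force: 0.0
time_s: 5.85
tool_pos: [0.6889, -0.1095, 0.0729]
tool_rot: [-0.001, 0.823, 0.568, -0.001]
force: [-0.8, 1.0, 0.4]
gripper_width: -0.0003
finger_force: 0.0
5.85 [ 0.68891426 -0.10945807  0.07294026] -20.77374914479517 0.12707623769399867 -19.99781005895738
{'yellow': (array([ 0.4784, -0.0519,  0.1043]), 153), 'blue': (array([ 0.6701, -0.1433,  0.0828]), 34)}
{'green': (array([0.5475, 0.0255, 0.1056]), 39), 'red': (array([ 0.6384, -0.0136,  0.1042]), 129), 'yellow': (array([ 0.4777, -0.0549,  0.1046]), 153), 'blue': (array([ 0.6661, -0.151 ,  0.0842]), 10)}
```

View pics/b.png

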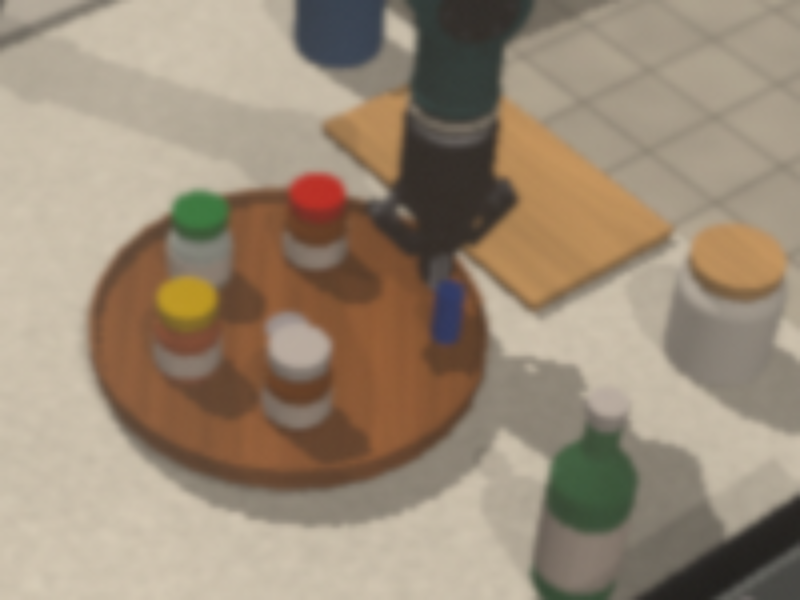

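View pics/a.png

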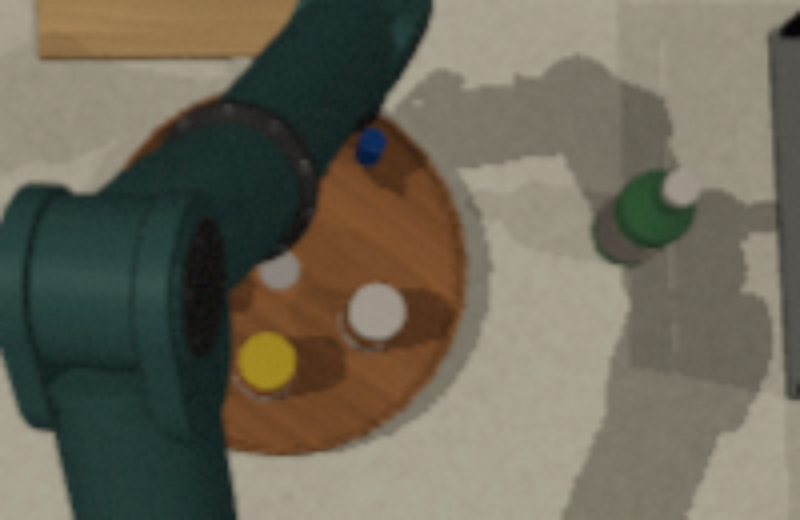

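The side crop shows the shut fingers at (437,270), just behind the knob at (448,310). The top crop shows the knob at (371,146), with the arm hiding the left part of the tray. Next I push clockwise.

```bash
python3 -m jog '[{"travel":[-0.12,0.1,0],"delta_rot":[0,0,0.007]},{"travel":[-0.16,0,0],"delta_rot":[0,0,0.01]},{"travel":[-0.16,0,0],"delta_rot":[0,0,0.01]},{"travel":[-0.16,0,0],"delta_rot":[0,0,0.01]},{"travel":[-0.16,0,0],"delta_rot":[0,0,0.01]},{"travel":[-0.16,0,0],"delta_rot":[0,0,0.01]},{"travel":[-0.2,-0.01,0],"delta_rot":[0,0,0.012]},{"travel":[-0.24,-0.01,0],"delta_rot":[0,0,0.015]}]'
python3 - <<'E'
from h import *
C=np.array([.5695,-.066]); t,p,a,M=pose(); d=p[:2]-C; print(t,p,a,np.hypot(*d),np.degrees(np.arctan2(d[1],d[0])))
E
python3 -m jog '[{"travel":[-0.3,-0.01,0],"delta_rot":[0,0,0.018]},{"travel":[-0.36,-0.01,0],"delta_rot":[0,0,0.022]},{"travel":[-0.42,-0.02,0],"delta_rot":[0,0,0.026]},{"travel":[-0.48,-0.02,0],"delta_rot":[0,0,0.029]},{"travel":[-0.54,-0.03,0],"delta_rot":[0,0,0.033]},{"travel":[-0.6,-0.035,0],"delta_rot":[0,0,0.037]},{"travel":[-0.66,-0.04,0],"delta_rot":[0,0,0.04]},{"travel":[-0.68,-0.045,0],"delta_rot":[0,0,0.042]}]'
python3 - <<'E'
from h import *
C=np.array([.5695,-.066]); t,p,a,M=pose(); d=p[:2]-C; print(t,p,a,np.hypot(*d),np.degrees(np.arctan2(d[1],d[0])))
n="side";im,w=cloud(n); print(blobs(n,im,w,C)); cv2.imwrite("pics/c.png",cv2.resize(im[140:290,280:480,::-1],None,fx=4,fy=4))
E
```

```text
time_s: 6.95
tool_pos: [0.6762, -0.1414, 0.075]
tool_rot: [0.0, 0.891, 0.453, 0.0]
force: [0.4, -0.2, -0.0]
gripper_width: -0.0001
finger_force: 0.0
6.95 [ 0.67622516 -0.14143361  0.0749894 ] -36.09594675072059 0.1306923478630709 -35.25276274654414
time_s: 7.95
tool_pos: [0.5919, -0.194, 0.0752]
tool_rot: [0.0, 0.997, 0.08, 0.0]
force: [-0.3, -0.1, 0.8]
gripper_width: -0.0002
finger_force: 0.0
7.95 [ 0.59189102 -0.19401649  0.07517219] -80.77450480009294 0.12995991599445617 -80.0789056516787
{'green': (array([0.6369, 0.0087, 0.1044]), 17), 'red': (array([ 0.6419, -0.075 ,  0.1018]), 11), 'yellow': (array([0.5237, 0.0104, 0.104 ]), 139), 'blue': (array([ 0.5663, -0.2005,  0.0824]), 30)}
```

```bash
python3 -m jog '[{"travel":[0,0,-1],"delta_rot":[0,0,0]},{"travel":[0,0,-1],"delta_rot":[0,0,0]},{"travel":[0,0,-1],"delta_rot":[0,0,0]},{"travel":[0,0,-0.8],"delta_rot":[0,0,0]}]'
cat >> h.py <<'E'
C=np.array([.5695,-.066]); A0={"blue":-37.6,"red":39.8,"green":103.4,"yellow":170.5}
def look(tag=None):
    out=[]
    for n in("side","top"):
        t=arm.get_state()["time_s"]; im,w=cloud(n)
        if tag: cv2.imwrite(f"pics/{tag}_{n}.png",cv2.resize(im[110:310,240:480,::-1],None,fx=3,fy=3))
        for k,(q,m) in blobs(n,im,w,C).items():
            if m<15: continue
            d=q[:2]-C; r=np.hypot(*d); ang=(np.degrees(np.arctan2(d[1],d[0]))-A0[k]+180)%360-180
            out.append((t,n,k,m,round(r,4),round(ang,1)))
    with open("log.txt","a") as f:
        for o in out: f.write(json.dumps(o,default=float)+"\n"); print(*o)
E
python3 - <<'E'
from h import *
look(); print(pose()[:3])
E
```

```text
time_s: 8.5
tool_pos: [0.5928, -0.1934, 0.1711]
tool_rot: [0.0, 0.996, 0.084, 0.0]
force: [0.1, 0.8, -0.4]
gripper_width: -0.0001
finger_force: 0.0
8.5 side red 73 0.0829 -93.9
8.5 side yellow 127 0.0852 -84.8
8.5 side blue 22 0.1348 -87.7
8.55 top green 140 0.0971 -89.1
8.55 top yellow 78 0.0993 -94.6
8.55 top blue 31 0.1285 -91.1
(8.6, array([ 0.5939302 , -0.19413754,  0.17223384]), np.float64(-80.38332188389775))
```

```bash
python3 -m jog '[{"travel":[-0.08,-0.27,0],"delta_rot":[0,0,0]},{"travel":[-0.08,-0.27,0],"delta_rot":[0,0,0]},{"travel":[-0.08,-0.27,0],"delta_rot":[0,0,0]},{"travel":[-0.08,-0.27,0],"delta_rot":[0,0,0]},{"travel":[-0.08,-0.27,0],"delta_rot":[0,0,0]}]' 1
python3 - <<'E'
from h import *
look("d"); print(pose()[:3])
E
```

```text
time_s: 9.22
tool_pos: [0.5768, -0.1611, 0.1698]
tool_rot: [-0.0, 0.996, 0.084, -0.0]
force: [-1.1, -0.3, 0.0]
gripper_width: 0.0852
finger_force: 0.0
9.225 side green 26 0.0849 -135.7
9.225 side red 165 0.0965 -132.1
9.225 side yellow 43 0.0767 -125.1
9.225 side blue 19 0.1341 -129.8
9.275 top green 55 0.1051 -126.2
9.275 top red 45 0.1006 -140.4
9.275 top yellow 152 0.0911 -133.3
9.275 top blue 30 0.1317 -133.6
(9.325, array([ 0.57664711, -0.16049368,  0.16978807]), np.float64(-80.33381270642884))
```

View pics/d_top.png

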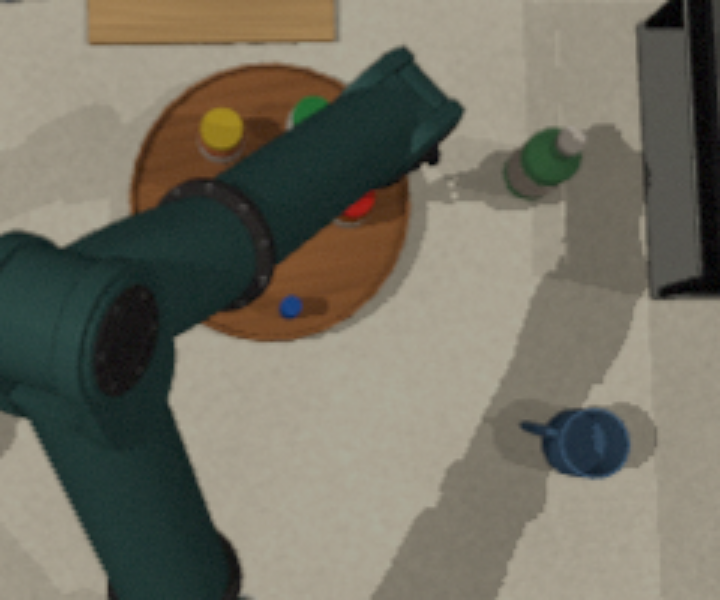

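```bash
cat >> h.py <<'E'
from scipy.optimize import least_squares
def th(t,p):  # tray turn (deg), p=[turn rad at t=9, speed at 9], clockwise, with drag
    k=.0012/.035; b=.001/.0012; u=np.asarray(t)-9
    return np.degrees(-(p[0]+(p[1]+b)*(1-np.exp(-k*u))/k-b*u))
def om(t,p): return (p[1]+.8333)*np.exp(-.0343*(t-9))-.8333
def fit():
    L=[json.loads(l) for l in open("log.txt")]
    L=[l for l in L if (l[2]=="blue" and l[3]>=18) or l[3]>=120]
    t=np.array([l[0] for l in L]); y=np.array([l[5] for l in L])
    f=lambda p:((th(t,p)-y+180)%360-180)/3
    r=least_squares(f,[np.radians(117),1.02],loss="soft_l1"); print("fit",r.x,"resid",np.round(r.fun[-8:]*3,1)); return r.x
def green(t,p,r=.097):
    a=np.radians(103.4+th(t,p)); return C+r*np.array([np.cos(a),np.sin(a)])
def follow(n=8,lead=0.,skip=0):
    p=fit(); t,q,a,M=pose(); print("t",t,"w",om(t,p),"now off mm",np.round((q[:2]-green(t,p))*1e3,1),"z",q[2],"yaw",a)
    pts=[(*(green(t+.125*(i+1)+lead,p) if i>=skip else q[:2]),.170,a) for i in range(n)]
    show(plan(pts,a,q)[0]); return p
E
python3 - <<'E'
from h import *
p=follow(12,skip=7)
t,q,a,M=pose()
for i in range(14): print(i+1,np.round((green(t+.125*(i+1),p)-q[:2])*1e3))
E
```

```text
fit [2.04615646 1.05142943] resid [-1.8  1.1 -0.7  1.3  1.4 -0.9 -0.4 -0.1]
t 9.325 w 1.0305360770638616 now off mm [-74.  -41.4] z 0.1697880668070292 yaw -80.33381270642884
[{"travel":[0.0,0.0,-0.01],"delta_rot":[0,0,0.0]},{"travel":[0.0,0.0,0.0],"delta_rot":[0,0,0.0]},{"travel":[0.0,0.0,0.0],"delta_rot":[0,0,0.0]},{"travel":[0.0,0.0,0.0],"delta_rot":[0,0,0.0]},{"travel":[0.0,0.0,0.0],"delta_rot":[0,0,0.0]},{"travel":[0.0,0.0,0.0],"delta_rot":[0,0,0.0]},{"travel":[0.0,0.0,0.0],"delta_rot":[0,0,0.0]},{"travel":[-0.33,0.05,0.0],"delta_rot":[0,0,0.0]}]
[{"travel":[-0.45,-0.11,0.0],"delta_rot":[0,0,0.0]},{"travel":[-0.44,-0.17,0.0],"delta_rot":[0,0,0.0]},{"travel":[-0.41,-0.21,0.0],"delta_rot":[0,0,0.0]},{"travel":[-0.37,-0.25,0.0],"delta_rot":[0,0,0.0]}]
1 [67. 31.]
2 [58. 23.]
3 [48. 15.]
4 [38.  9.]
5 [27.  4.]
6 [16.  0.]
7 [ 4. -2.]
8 [-8. -3.]
9 [-20.  -2.]
10 [-31.   0.]
11 [-42.   4.]
12 [-52.   9.]
13 [-62.  14.]
14 [-71.  21.]
```

```bash
sed -i 's/def look(tag=None):/def look(tag=None,cams=("side","top")):/; s/    for n in("side","top"):/    for n in cams:/' h.py
python3 -m jog '[{"travel":[0,0,0],"delta_rot":[0,0,0]},{"travel":[0,0,0],"delta_rot":[0,0,0]},{"travel":[0,0,0],"delta_rot":[0,0,0]},{"travel":[0,0,0],"delta_rot":[0,0,0]},{"travel":[0,0,0],"delta_rot":[0,0,0]},{"travel":[0,0,0],"delta_rot":[0,0,0]},{"travel":[-0.05,0.05,0],"delta_rot":[0,0,0]},{"travel":[-0.3,0,0],"delta_rot":[0,0,0]}]'
python3 - <<'E'
from h import *
look(cams=("top",)); follow(lead=.02)
E
```

```text
time_s: 10.32
tool_pos: [0.5688, -0.1645, 0.17]
tool_rot: [0.0, 0.996, 0.084, 0.0]
force: [0.1, 0.1, -0.1]
gripper_width: 0.0853
finger_force: 0.0
10.325 top red 122 0.0974 167.9
10.325 top yellow 126 0.0925 170.2
fit [2.04113663 1.02444721] resid [-1.1  0.9  2.  -0.3  0.3  0.6  0.5 -1.8]
t 10.375 w 0.9388651965063352 now off mm [-1.1 -1.8] z 0.1699310453007098 yaw -80.44543386141378
[{"travel":[-0.45,-0.19,0.0],"delta_rot":[0,0,0.0]},{"travel":[-0.42,-0.17,0.0],"delta_rot":[0,0,0.0]},{"travel":[-0.39,-0.21,0.0],"delta_rot":[0,0,0.0]},{"travel":[-0.37,-0.25,0.0],"delta_rot":[0,0,0.0]},{"travel":[-0.33,-0.29,0.0],"delta_rot":[0,0,0.0]},{"travel":[-0.29,-0.32,0.0],"delta_rot":[0,0,0.0]},{"travel":[-0.25,-0.35,0.0],"delta_rot":[0,0,0.0]},{"travel":[-0.21,-0.37,0.0],"delta_rot":[0,0,0.0]}]
```

```bash
python3 -m jog '[{"travel":[-0.45,-0.19,0],"delta_rot":[0,0,0]},{"travel":[-0.42,-0.17,0],"delta_rot":[0,0,0]},{"travel":[-0.39,-0.21,0],"delta_rot":[0,0,0]},{"travel":[-0.37,-0.25,0],"delta_rot":[0,0,0]},{"travel":[-0.33,-0.29,0],"delta_rot":[0,0,0]},{"travel":[-0.29,-0.32,0],"delta_rot":[0,0,0]},{"travel":[-0.25,-0.35,0],"delta_rot":[0,0,0]},{"travel":[-0.21,-0.37,0],"delta_rot":[0,0,0]}]'
python3 - <<'E'
from h import *
look("e",cams=("side",)); follow(lead=.02)
E
```

```text
time_s: 11.38
tool_pos: [0.4925, -0.122, 0.17]
tool_rot: [-0.0, 0.996, 0.084, 0.0]
force: [0.3, 0.1, 0.1]
gripper_width: 0.0852
finger_force: 0.0
11.375 side green 26 0.1032 104.8
11.375 side red 150 0.0931 114.7
11.375 side yellow 159 0.0958 110.7
fit [2.04123327 1.02904186] resid [ 2.  -0.3  0.3  0.6  0.2 -2.1 -1.6  2.4]
t 11.425 w 0.8804042564623432 now off mm [ 2.2 -0.4] z 0.16967356389831034 yaw -80.32585900562007
[{"travel":[-0.26,-0.49,-0.01],"delta_rot":[0,0,0.0]},{"travel":[-0.1,-0.41,0.0],"delta_rot":[0,0,0.0]},{"travel":[-0.06,-0.42,0.0],"delta_rot":[0,0,0.0]},{"travel":[-0.01,-0.41,0.0],"delta_rot":[0,0,0.0]},{"travel":[0.04,-0.41,0.0],"delta_rot":[0,0,0.0]},{"travel":[0.07,-0.4,0.0],"delta_rot":[0,0,0.0]},{"travel":[0.12,-0.38,0.0],"delta_rot":[0,0,0.0]},{"travel":[0.15,-0.37,0.0],"delta_rot":[0,0,0.0]}]
```

View pics/e_side.png

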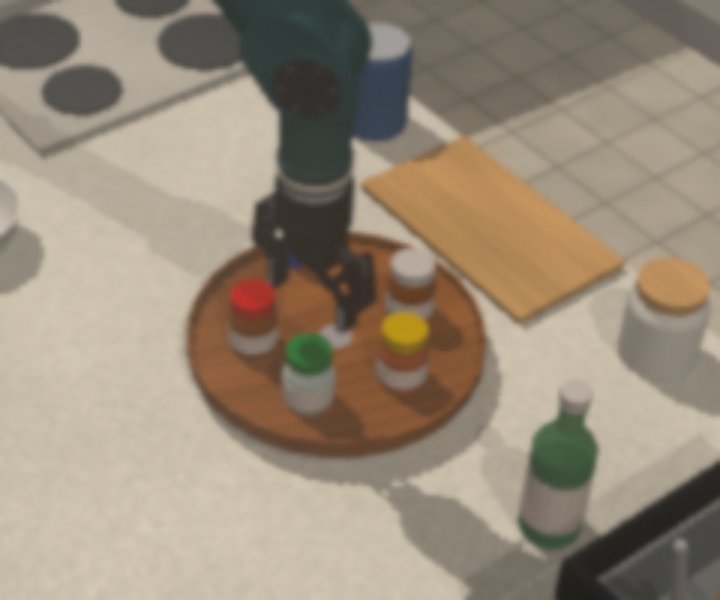

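The side crop shows the open fingers at (280,280) and (345,320), straddling above the green lid at (308,355). The hover is centred.

```bash
python3 -m jog '[{"travel":[-0.26,-0.49,0],"delta_rot":[0,0,0]},{"travel":[-0.1,-0.41,0],"delta_rot":[0,0,0]},{"travel":[-0.06,-0.42,0],"delta_rot":[0,0,0]},{"travel":[-0.01,-0.41,0],"delta_rot":[0,0,0]},{"travel":[0.04,-0.41,0],"delta_rot":[0,0,0]},{"travel":[0.07,-0.4,0],"delta_rot":[0,0,0]},{"travel":[0.12,-0.38,0],"delta_rot":[0,0,0]},{"travel":[0.15,-0.37,0],"delta_rot":[0,0,0]}]'
python3 - <<'E'
from h import *
look(cams=("side",)); follow(lead=.02)
E
```

```text
time_s: 12.42
tool_pos: [0.4782, -0.0411, 0.17]
tool_rot: [0.0, 0.996, 0.084, 0.0]
force: [-0.7, -0.1, -0.1]
gripper_width: 0.0854
finger_force: 0.0
12.425 side green 19 0.108 58.3
12.425 side red 44 0.0917 71.0
12.425 side yellow 160 0.0969 61.4
fit [2.04109841 1.03008104] resid [-0.3  0.3  0.6  0.1 -2.2 -1.8  2.2  0.2]
t 12.475 w 0.820705792697343 now off mm [ 1.6 -2.6] z 0.16983554882106472 yaw -80.26428421078333
[{"travel":[0.19,-0.51,-0.01],"delta_rot":[0,0,0.0]},{"travel":[0.23,-0.31,0.0],"delta_rot":[0,0,0.0]},{"travel":[0.26,-0.29,0.0],"delta_rot":[0,0,0.0]},{"travel":[0.29,-0.25,0.0],"delta_rot":[0,0,0.0]},{"travel":[0.31,-0.23,0.0],"delta_rot":[0,0,0.0]},{"travel":[0.33,-0.19,0.0],"delta_rot":[0,0,0.0]},{"travel":[0.34,-0.16,0.0],"delta_rot":[0,0,0.0]},{"travel":[0.35,-0.12,0.0],"delta_rot":[0,0,0.0]}]
```

```bash
python3 -m jog '[{"travel":[0.19,-0.51,0],"delta_rot":[0,0,0]},{"travel":[0.23,-0.31,0],"delta_rot":[0,0,0]},{"travel":[0.26,-0.29,0],"delta_rot":[0,0,0]},{"travel":[0.29,-0.25,0],"delta_rot":[0,0,0]},{"travel":[0.31,-0.23,0],"delta_rot":[0,0,0]},{"travel":[0.33,-0.19,0],"delta_rot":[0,0,0]},{"travel":[0.34,-0.16,0],"delta_rot":[0,0,0]},{"travel":[0.35,-0.12,0],"delta_rot":[0,0,0]}]'
python3 - <<'E'
from h import *
look(cams=("side",)); follow(lead=.02)
E
```

```text
time_s: 13.48
tool_pos: [0.5266, 0.0189, 0.17]
tool_rot: [0.0, 0.996, 0.084, 0.0]
force: [-0.5, -0.2, -0.9]
gripper_width: 0.0856
finger_force: 0.0
13.475 side red 127 0.0847 12.5
13.475 side yellow 165 0.0946 15.3
13.475 side blue 17 0.1296 10.2
fit [2.04117796 1.02979696] resid [ 0.6  0.1 -2.2 -1.7  2.3  0.2  1.4 -1.4]
t 13.525 w 0.7619534642889226 now off mm [-0.3 -2.2] z 0.1700720190881152 yaw -80.31311043191178
[{"travel":[0.44,-0.18,0.0],"delta_rot":[0,0,0.0]},{"travel":[0.36,-0.04,0.0],"delta_rot":[0,0,0.0]},{"travel":[0.36,0.0,0.0],"delta_rot":[0,0,0.0]},{"travel":[0.36,0.02,0.0],"delta_rot":[0,0,0.0]},{"travel":[0.35,0.06,0.0],"delta_rot":[0,0,0.0]},{"travel":[0.34,0.09,0.0],"delta_rot":[0,0,0.0]},{"travel":[0.33,0.12,0.0],"delta_rot":[0,0,0.0]},{"travel":[0.31,0.14,0.0],"delta_rot":[0,0,0.0]}]
```

```bash
python3 -m jog '[{"travel":[0.44,-0.18,0],"delta_rot":[0,0,0]},{"travel":[0.36,-0.04,0],"delta_rot":[0,0,0]},{"travel":[0.36,0,0],"delta_rot":[0,0,0]},{"travel":[0.36,0.02,0],"delta_rot":[0,0,0]},{"travel":[0.35,0.06,0],"delta_rot":[0,0,0]},{"travel":[0.34,0.09,0],"delta_rot":[0,0,0]},{"travel":[0.33,0.12,0],"delta_rot":[0,0,0]},{"travel":[0.31,0.14,0],"delta_rot":[0,0,0]}]'
python3 - <<'E'
from h import *
look(cams=("side",)); follow(lead=.02)
E
```

```text
time_s: 14.52
tool_pos: [0.5977, 0.0251, 0.17]
tool_rot: [0.0, 0.996, 0.084, 0.0]
force: [0.2, 0.0, -0.2]
gripper_width: 0.0855
finger_force: 0.0
14.525 side red 131 0.088 -34.9
14.525 side yellow 147 0.091 -27.6
fit [2.04083844 1.03051478] resid [-2.2 -1.8  2.2  0.1  1.2 -1.6  4.3 -3. ]
t 14.575 w 0.7061155676024918 now off mm [-2.4 -0.9] z 0.17024572272821567 yaw -80.40093991214597
[{"travel":[0.44,0.19,0.01],"delta_rot":[0,0,0.0]},{"travel":[0.27,0.2,0.0],"delta_rot":[0,0,0.0]},{"travel":[0.24,0.23,0.0],"delta_rot":[0,0,0.0]},{"travel":[0.23,0.24,0.0],"delta_rot":[0,0,0.0]},{"travel":[0.2,0.26,0.0],"delta_rot":[0,0,0.0]},{"travel":[0.18,0.27,0.0],"delta_rot":[0,0,0.0]},{"travel":[0.15,0.28,0.0],"delta_rot":[0,0,0.0]},{"travel":[0.13,0.29,0.0],"delta_rot":[0,0,0.0]}]
```

```bash
python3 -m jog '[{"travel":[0.44,0.19,0],"delta_rot":[0,0,0]},{"travel":[0.27,0.2,0],"delta_rot":[0,0,0]},{"travel":[0.24,0.23,0],"delta_rot":[0,0,0]},{"travel":[0.23,0.24,0],"delta_rot":[0,0,0]},{"travel":[0.2,0.26,0],"delta_rot":[0,0,0]},{"travel":[0.18,0.27,0],"delta_rot":[0,0,0]},{"travel":[0.15,0.28,0],"delta_rot":[0,0,0]},{"travel":[0.13,0.29,0],"delta_rot":[0,0,0]}]'
python3 - <<'E'
from h import *
look("f"); follow(lead=.02)
E
```

```text
time_s: 15.58
tool_pos: [0.6509, -0.0157, 0.17]
tool_rot: [-0.0, 0.996, 0.084, -0.0]
force: [0.3, -1.5, -0.3]
gripper_width: 0.0855
finger_force: 0.0
15.575 side green 16 0.1062 -68.7
15.575 side red 135 0.091 -76.7
15.575 side yellow 130 0.0865 -69.0
15.575 side blue 23 0.1351 -73.2
15.625 top green 71 0.0892 -70.7
15.625 top red 137 0.0903 -74.1
15.625 top yellow 154 0.0908 -73.5
15.625 top blue 34 0.1281 -75.3
fit [2.03930842 1.0329604 ] resid [ 3.6 -3.7  4.3 -3.4  0.8 -0.1 -0.7  1.1]
t 15.675 w 0.6510606536018942 now off mm [-4.6  4.9] z 0.17024440489848267 yaw -80.46587172598727
[{"travel":[0.24,0.57,0.01],"delta_rot":[0,0,0.0]},{"travel":[0.06,0.31,0.0],"delta_rot":[0,0,0.0]},{"travel":[0.03,0.31,0.0],"delta_rot":[0,0,0.0]},{"travel":[0.0,0.3,0.0],"delta_rot":[0,0,0.0]},{"travel":[-0.02,0.3,0.0],"delta_rot":[0,0,0.0]},{"travel":[-0.04,0.3,0.0],"delta_rot":[0,0,0.0]},{"travel":[-0.06,0.29,0.0],"delta_rot":[0,0,0.0]},{"travel":[-0.08,0.28,0.0],"delta_rot":[0,0,0.0]}]
```

```bash
python3 -m jog '[{"travel":[0.24,0.57,0],"delta_rot":[0,0,0]},{"travel":[0.06,0.31,0],"delta_rot":[0,0,0]},{"travel":[0.03,0.31,0],"delta_rot":[0,0,0]},{"travel":[0,0.3,0],"delta_rot":[0,0,0]},{"travel":[-0.02,0.3,0],"delta_rot":[0,0,0]},{"travel":[-0.04,0.3,0],"delta_rot":[0,0,0]},{"travel":[-0.06,0.29,0],"delta_rot":[0,0,0]},{"travel":[-0.08,0.28,0],"delta_rot":[0,0,0]}]'
python3 - <<'E'
from h import *
look(cams=("top",)); follow(lead=.02)
E
```

```text
time_s: 16.68
tool_pos: [0.6649, -0.0808, 0.17]
tool_rot: [-0.0, 0.996, 0.084, 0.0]
force: [0.1, 1.1, -0.4]
gripper_width: 0.0856
finger_force: 0.0
16.675 top green 76 0.0883 -112.2
16.675 top red 151 0.0905 -112.4
16.675 top blue 32 0.1311 -112.5
fit [2.03886154 1.03341538] resid [ 4.2 -3.5  0.7 -0.3 -0.9  0.9  0.3  0.4]
t 16.725 w 0.5989016936657939 now off mm [-0.3  1.3] z 0.1702441505931832 yaw -80.48094276568729
[{"travel":[-0.13,0.36,0.01],"delta_rot":[0,0,0.0]},{"travel":[-0.12,0.26,0.0],"delta_rot":[0,0,0.0]},{"travel":[-0.15,0.24,0.0],"delta_rot":[0,0,0.0]},{"travel":[-0.16,0.23,0.0],"delta_rot":[0,0,0.0]},{"travel":[-0.18,0.21,0.0],"delta_rot":[0,0,0.0]},{"travel":[-0.19,0.2,0.0],"delta_rot":[0,0,0.0]},{"travel":[-0.2,0.18,0.0],"delta_rot":[0,0,0.0]},{"travel":[-0.21,0.17,0.0],"delta_rot":[0,0,0.0]}]
```

```bash
python3 -m jog '[{"travel":[-0.13,0.36,0],"delta_rot":[0,0,0]},{"travel":[-0.12,0.26,0],"delta_rot":[0,0,0]},{"travel":[-0.15,0.24,0],"delta_rot":[0,0,0]},{"travel":[-0.16,0.23,0],"delta_rot":[0,0,0]},{"travel":[-0.18,0.21,0],"delta_rot":[0,0,0]},{"travel":[-0.19,0.2,0],"delta_rot":[0,0,0]},{"travel":[-0.2,0.18,0],"delta_rot":[0,0,0]},{"travel":[-0.21,0.17,0],"delta_rot":[0,0,0]}]'
python3 - <<'E'
from h import *
look(cams=("top",)); p=follow(lead=.02)
for t in range(18,34): print(t,round(om(t,p),2),"knob",np.round((th(t,p)-37.6)%360))
E
```

```text
time_s: 17.73
tool_pos: [0.6394, -0.1318, 0.17]
tool_rot: [0.0, 0.996, 0.084, 0.0]
force: [-0.5, -0.5, -0.1]
gripper_width: 0.0857
finger_force: 0.0
17.725 top green 50 0.0921 -152.9
17.725 top red 146 0.0902 -146.8
17.725 top blue 30 0.131 -145.5
fit [2.03952071 1.03291318] resid [ 0.8 -0.1 -0.7  1.1  0.4  0.5  0.2 -1.1]
t 17.775 w 0.5478670613509736 now off mm [0.1 1.4] z 0.1701136268233079 yaw -80.4701801530958
[{"travel":[-0.27,0.22,0.0],"delta_rot":[0,0,0.0]},{"travel":[-0.23,0.13,0.0],"delta_rot":[0,0,0.0]},{"travel":[-0.23,0.11,0.0],"delta_rot":[0,0,0.0]},{"travel":[-0.24,0.1,0.0],"delta_rot":[0,0,0.0]},{"travel":[-0.24,0.07,0.0],"delta_rot":[0,0,0.0]},{"travel":[-0.24,0.07,0.0],"delta_rot":[0,0,0.0]},{"travel":[-0.24,0.04,0.0],"delta_rot":[0,0,0.0]},{"travel":[-0.25,0.03,0.0],"delta_rot":[0,0,0.0]}]
18 0.54 knob 167.0
19 0.49 knob 138.0
20 0.45 knob 111.0
21 0.4 knob 87.0
22 0.36 knob 65.0
23 0.32 knob 45.0
24 0.28 knob 28.0
25 0.24 knob 13.0
26 0.21 knob 360.0
27 0.17 knob 349.0
28 0.14 knob 340.0
29 0.11 knob 333.0
30 0.07 knob 328.0
31 0.04 knob 324.0
32 0.01 knob 322.0
33 -0.01 knob 322.0
```

Hover held from about 10.3 s to 17.8 s, within roughly 6 mm by my fit. Next I shut the gripper and wait ahead of the knob to stop it gently once the tray is slow.

```bash
python3 -m jog '[{"travel":[0.18,0.12,0],"delta_rot":[0,0,-0.035]},{"travel":[0.18,0.12,0],"delta_rot":[0,0,-0.035]},{"travel":[0.18,0.12,0],"delta_rot":[0,0,-0.035]},{"travel":[0.18,0.12,0],"delta_rot":[0,0,-0.035]},{"travel":[0.18,0.12,0],"delta_rot":[0,0,-0.035]},{"travel":[0.18,0.12,0],"delta_rot":[0,0,-0.035]},{"travel":[0.18,0.12,0],"delta_rot":[0,0,-0.035]},{"travel":[0.18,0.12,0],"delta_rot":[0,0,-0.035]}]' -1
for i in 1 2 3 4 5 6; do python3 -m jog '[{"travel":[0,0,0],"delta_rot":[0,0,0]},{"travel":[0,0,0],"delta_rot":[0,0,0]},{"travel":[0,0,0],"delta_rot":[0,0,0]},{"travel":[0,0,0],"delta_rot":[0,0,0]},{"travel":[0,0,0],"delta_rot":[0,0,0]},{"travel":[0,0,0],"delta_rot":[0,0,0]},{"travel":[0,0,0],"delta_rot":[0,0,0]},{"travel":[0,0,0],"delta_rot":[0,0,0]}]' >/dev/null; done
python3 - <<'E'
from h import *
look(); p=fit(); t,q,a,M=pose(); d=q[:2]-C; print(t,q,a,np.hypot(*d),np.degrees(np.arctan2(d[1],d[0])),om(t,p),"knob",(th(t,p)-37.6)%360)
E
```

```text
time_s: 18.77
tool_pos: [0.6816, -0.1331, 0.17]
tool_rot: [0.0, 0.865, 0.502, -0.0]
force: [0.6, 0.3, 1.1]
gripper_width: 0.0001
finger_force: 0.0
24.775 side green 26 0.0931 61.1
24.775 side red 127 0.0862 59.5
24.775 side yellow 167 0.0967 59.1
24.825 top green 126 0.0995 58.7
24.825 top yellow 158 0.0918 57.2
24.825 top blue 15 0.1339 58.1
fit [2.05353796 1.02675322] resid [ 2.   2.1  2.1  0.8 -2.5 -2.1 -2.4 -0.9]
24.875 [ 0.68156392 -0.13300095  0.1699905 ] -29.989944823566862 0.13056587900080163 -30.874423499270474 0.24576249355810387 knob 17.96735366675307
```

```bash
python3 -m jog '[{"travel":[0,0,0.6],"delta_rot":[0,0,0]},{"travel":[0,0,0.8],"delta_rot":[0,0,0]},{"travel":[0,0,0.8],"delta_rot":[0,0,0]},{"travel":[0,0,0.8],"delta_rot":[0,0,0]},{"travel":[0,0,0.6],"delta_rot":[0,0,0]},{"travel":[0,0,0.2],"delta_rot":[0,0,0]},{"travel":[0,0,0],"delta_rot":[0,0,0]},{"travel":[0,0,0],"delta_rot":[0,0,0]}]'
for i in 1 2 3 4; do python3 -m jog '[{"travel":[0,0,0],"delta_rot":[0,0,0]},{"travel":[0,0,0],"delta_rot":[0,0,0]},{"travel":[0,0,0],"delta_rot":[0,0,0]},{"travel":[0,0,0],"delta_rot":[0,0,0]},{"travel":[0,0,0],"delta_rot":[0,0,0]},{"travel":[0,0,0],"delta_rot":[0,0,0]},{"travel":[0,0,0],"delta_rot":[0,0,0]},{"travel":[0,0,0],"delta_rot":[0,0,0]}]' | grep -E "time|force:"; python3 -c "
from h import *
look(cams=('side',))"; done
```

```text
time_s: 25.88
tool_pos: [0.6822, -0.1333, 0.0758]
tool_rot: [0.001, 0.866, 0.5, 0.001]
force: [0.1, -0.1, -0.2]
gripper_width: -0.0
finger_force: 0.0
time_s: 26.88
force: [0.2, 0.4, 0.3]
finger_force: 0.0
26.875 side green 21 0.0884 34.4
26.875 side red 134 0.0859 33.8
26.875 side yellow 162 0.0958 35.3
time_s: 27.92
force: [0.1, 0.6, -1.0]
finger_force: 0.0
27.925 side red 130 0.086 24.1
27.925 side yellow 159 0.095 26.4
time_s: 28.98
force: [0.1, 0.5, 0.9]
finger_force: 0.0
28.975 side green 19 0.0913 17.3
28.975 side red 131 0.0865 16.7
28.975 side yellow 162 0.0943 19.8
time_s: 30.02
force: [0.2, -0.5, 0.9]
finger_force: 0.0
30.025 side green 27 0.092 18.3
30.025 side red 127 0.0858 16.3
30.025 side yellow 164 0.0945 20.0
```

```bash
python3 -m jog '[{"travel":[0,0,0],"delta_rot":[0,0,0]},{"travel":[0,0,0],"delta_rot":[0,0,0]},{"travel":[0,0,0],"delta_rot":[0,0,0]},{"travel":[0,0,0],"delta_rot":[0,0,0]},{"travel":[-0.2,0,0],"delta_rot":[0,0,0]},{"travel":[-0.2,0,0],"delta_rot":[0,0,0]},{"travel":[0,0,-0.6],"delta_rot":[0,0,0]},{"travel":[0,0,-1],"delta_rot":[0,0,0]}]'
python3 -m jog '[{"travel":[0,0,-1],"delta_rot":[0,0,0]},{"travel":[0,0,-1],"delta_rot":[0,0,0]},{"travel":[0,0,-1],"delta_rot":[0,0,0]},{"travel":[0,0,-1],"delta_rot":[0,0,0]},{"travel":[0,0,0],"delta_rot":[0,0,0]},{"travel":[0,0,0],"delta_rot":[0,0,0]},{"travel":[0,0,0],"delta_rot":[0,0,0]},{"travel":[0,0,0],"delta_rot":[0,0,0]}]' | head -2
python3 -c "
from h import *
look('g')"
python3 -m jog '[{"travel":[0,0,0],"delta_rot":[0,0,0]},{"travel":[0,0,0],"delta_rot":[0,0,0]},{"travel":[0,0,0],"delta_rot":[0,0,0]},{"travel":[0,0,0],"delta_rot":[0,0,0]},{"travel":[0,0,0],"delta_rot":[0,0,0]},{"travel":[0,0,0],"delta_rot":[0,0,0]},{"travel":[0,0,0],"delta_rot":[0,0,0]},{"travel":[0,0,0],"delta_rot":[0,0,0]}]' | head -1
python3 -c "
from h import *
look('i')"
```

```text
time_s: 31.08
tool_pos: [0.676, -0.1417, 0.1155]
tool_rot: [-0.001, 0.866, 0.5, -0.001]
force: [0.4, -0.6, 0.3]
gripper_width: 0.0001
finger_force: 0.0
time_s: 32.08
tool_pos: [0.6761, -0.1415, 0.214]
32.075 side red 129 0.0853 15.9
32.075 side yellow 163 0.0943 19.5
32.075 side blue 18 0.1297 14.8
32.125 top red 42 0.1071 13.3
32.125 top yellow 150 0.0924 17.7
time_s: 33.17
33.175 side red 131 0.0861 16.5
33.175 side yellow 160 0.0945 19.7
33.175 side blue 17 0.129 15.0
33.225 top red 44 0.1066 13.6
33.225 top yellow 152 0.0926 17.7
```

View pics/i_side.png

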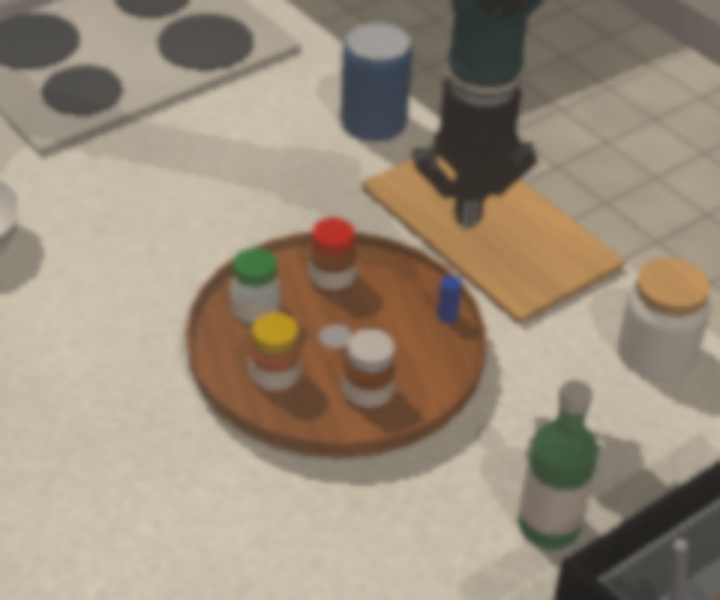

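The tray is at rest with all four jars upright: green (256,285), red (333,255), yellow (275,350) and white (370,368). The gripper is clear of everything and the bottle hasn't moved.

```bash
python3 -c "
from plant import arm
print(arm.hand_in())"
```

```text
the job is handed in; nothing more can be done
None
```

I spun the lazy Susan with the knob at about one turn in six seconds, kept the open gripper over the green jar for about 7 s while it coasted, then stopped it gently at the knob. The job is handed in, with the tray at rest and all four jars upright, but the hand-in returned no verdict.

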